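# Uncap and raise the telescoping inspection lamp

### The job

Make the stall's inspection lamp ready for looking at stones: first lift the loose cap off the lamp head and set it squarely over the top of the turned wooden cap post, then press the lamp's release button fully down. Then grip the lamp head and pull it straight up past its first stop to the second stop, and finish while still holding it there fully extended (it sinks when let go). Leave the other goods on the table where they are.

Things in the scene. Friction and masses are not known exactly. Their poses are not given: they have to be found in the camera images.
- cap_center (a point): centre of the loose black lens cap, half-way up. The cap is an upside-down cup, 54 mm across and 30 mm high, about 60 g; its top 14 mm are solid, below that a round hollow 48 mm wide and 16 mm deep opens downward (wall 3 mm). So its lower rim lies 15 mm below this point and the ceiling of the hollow 1 mm above it. At the start it sits loosely over the upper end of the lamp head, the ceiling resting on the head. z axis up through the top
- lens_cap: the same loose cap; origin at the centre of its lower rim
- post_top (a point): centre of the top face of the fixed dark wooden cap post, 60 mm above the table. The post has a round foot 68 mm across, a thin neck 18 mm thick, and a knob at the top (z 40 to 60 mm), 40 mm across, narrowing to 30 mm at its top face. The cap goes over this knob, open side down, until its ceiling rests on the top face: the cap's centre is then 1 mm below this point
- lamp_base: fixed foot of the telescoping lamp: dark steel disc 110 mm across and 16 mm high, origin at its underside on the lamp's vertical axis. From its upright 30 mm tube a grey housing 42 mm wide reaches 93 mm out along the body's -x axis, its top face 95 mm above the table; the release button stands on this housing
- button_top (a point): centre of the top face of the release button, a steel cylinder 24 mm across, 72 mm out from the lamp's axis along the lamp base's -x axis. It stands 10 mm above the housing, its top 105 mm above the table while not pressed
- release_button (a joint): how far the button is pressed down, 0 to 0.008 m (fully down). It needs 3 to 4 N, meets a hard stop, and stays down by itself. Until it is pressed, a latch keeps the lamp head from rising; it lets go beyond 5 mm
- head_center (a point): centre of the lamp head, half-way up: an upright steel cylinder 42 mm across and 52 mm high, its centre 129 mm above the table while retracted, its lens on the top face (26 mm above this point). The cap covers its upper 16 mm at the start. It moves only straight up and down, on two thin tubes inside the lamp's tube
- lamp_head: the same lamp head; origin at the centre of its underside
- first_tube (a joint): extension of the first tube, 0 (retracted) to 0.055 m (first stop). It moves first; the pull is about 5 N
- second_tube (a joint): extension of the second tube, which carries the head, out of the first tube, 0 to 0.055 m (second stop). It follows when the first stop is reached; the pull is about 7 N. At the second stop both joints read 0.055 and the head stands 110 mm higher than at the start; let go, it sinks back by half of that or more
- flat_stone: bystander, loose, to be left alone: flat grey-green stone, about 85 x 55 x 36 mm high; origin under its centre
- loupe: bystander, loose, to be left alone: small black hand loupe standing on the table, 38 mm across, 26 mm high; origin under its centre
- rock_on_stand: bystander, loose, to be left alone: dark stone on a rectangular wooden stand, 75 x 60 mm, 95 mm high; origin under its centre
- bowl: bystander, loose, to be left alone: blue bowl, 90 mm across, 40 mm high; origin under its centre
- red_stone: bystander, loose, to be left alone: reddish brown stone, about 75 x 62 x 50 mm high; origin under its centre
- dust_brush: bystander, loose, to be left alone: hand brush lying behind the work area, about 200 mm long, 42 mm wide; origin under its centre
- round_plinth: bystander, loose, to be left alone: round wooden display plinth, spool-shaped with a flat top, 60 mm across, 36 mm high (it is not the cap post: lower, with a wide flat top); origin under its centre
Mind the look-alikes: they are no part of the job. What is shaped like the lens_cap but red is not meant.

How it is judged:
By the outcome, as a careful person would: the job done as asked, in the order asked, and still so for the second after the job is handed in, while the arm keeps its last pose, push and grip.
It also fails if it takes over 64 s, if anything falls off the work surface, if the arm or the gripper's body presses on something with over 40 N, if the wrist force passes 120 N, or if a joint passes its speed limit or range.

### The arm

A 6-joint arm with a two-finger parallel gripper is mounted at the origin on the work surface. World frame = base frame: x ahead of the robot, y to its left, z up, the work surface at z = 0. Lengths are in m, angles in rad, forces in N, time in s.
With the tool pointing down it reaches from about 0.375 to 0.925 m from the base axis. Payload 5.7 kg.
Tool frame: the origin (TCP) lies midway between the tips of the shut fingers; the grasp point (between the pads) lies 19 mm behind it; z points along the fingers, y is the line along which they close (so a half turn about z gives the same grasp; the last joint's range is limited). The gripper opens to 88 mm and grips with 3 to 60 N. Pads are 20 mm wide; open, the fingers measure 115 mm over their backs; the gripper's body (75 mm by 178 mm) begins 61 mm behind the grasp point.
Start: joints at [1.17, 0.359, 1.51, -0, 1.272, -0.115], TCP at [0.169, 0.576, 0.2] pointing down, gripper open.
Joint ranges: [-2.97, 2.97], [-1.01, 2.36], [0.21, 2.38], [-0.96, 4.11], [0.2, 2.71], [-2.98, 2.98]. Speed limits (rad/s): [2.39, 2.39, 3.14, 3.14, 3.14, 3.14].

### API

Orientations are given as a unit quaternion [x, y, z, w].
In Python, from bench import move_ptp, servo_line, goto_joints, move_gripper, sleep, inverse_kinematics, capture, PlanningError, close_job, spot_in, silhouettes, current_clock, current_joint_pos, current_qvel, current_joint_torque, current_position, current_orientation, current_force, current_torque, current_finger_gap, current_grip_force gives the robot as it stands. Calls block until the motion is done:
- move_ptp(position, orientation): joint-space move of the TCP to a pose.
- servo_line(position, orientation=None, rate=0.15, contact_N=None): straight line of the TCP; orientation=None keeps the orientation; rate is the mean speed in m/s. With contact_N (N) it stops when the force on the tool has changed by that much, and returns True; else False.
- goto_joints(angles): joint-space move.
- move_gripper(opening): finger opening in m; the grip force is fixed at half the most; returns when the fingers have stopped.
- sleep(seconds).
- inverse_kinematics(position, orientation): joint angles nearest the present ones, or None.
- capture(name): name is "scene" or "top"; returns a dict with "image" (480x640x3 uint8, blue, green, red), "range_z" (480x640 float32, m along the optical axis (not along the pixel's ray), 0 where there is no reading), "intrinsics" (3x3 intrinsics, pixels), "R" (3x3) and "t" (3): a world point X has camera coordinates R X + t. Camera axes: x right, y down, z forward; pixel columns grow to the right and rows downward; lengths in m; the calibration is good to about 2 mm. A picture is of the moment at which its call begins.
A pose or a line that the arm cannot do raises PlanningError and nothing moves.
- close_job(): hands the job in; it is judged then, once.
Trained networks look in the newest picture that a camera, given by its name, has taken for a name from the list of things; names that differ only in an ending like _2 or _b are one class to them, and where a whole thing is asked for, a point or a joint stands for the part that bears it (a point fixed in the world has none). Each returns a list of dicts, best first, with "conf" (0 to 1); they miss things now and then, are a little off and sometimes report something else, mostly with a low value. They report only what shows in the picture. A call takes as long as a camera call. They do not tell look-alikes from the thing itself.
- spot_in(camera, query): "xy" ([column, row] in pixels, amid what is visible of it).
- silhouettes(camera, query): "region" (480x640 bool, what is visible of it) and "xy" ([column, row] in pixels, amid what is visible of it).
Readings, each from a call of its own:
- current_clock(): time.
- current_joint_pos(): joint angles.
- current_qvel(): joint speeds.
- current_joint_torque(): joint torques, N m.
- current_position(): TCP position.
- current_orientation(): TCP orientation.
- current_force(): force on the tool from outside, world axes, zero at the start.
- current_torque(): the same for the moment, N m.
- current_finger_gap(): finger opening in m.
- current_grip_force(): force on a finger pad.
Only numpy, scipy, OpenCV 4.12 (cv2) and the standard library are available. Lean on these libraries where they do the work, as an engineer would, in place of code of your own. Each camera call takes 0.05 s, during which the arm holds its last target. There are 200 camera calls.

## Working session

There is one attempt and no reset: what is moved stays moved. The work goes in short steps, each a Python script; the robot and the scene stay as the last script left them, time stands still between calls to the robot, and variables do not carry over. Pictures are saved under pics/ and viewed, at most 10 in all, crops included, and the job is handed in when it is done.

```bash
mkdir -p pics; ls
cat > h.py <<'E'
import numpy as np, cv2
from bench import *
def cloud(c):
    K,R,t=map(np.array,(c["intrinsics"],c["R"],c["t"])); z=c["range_z"]
    v,u=np.mgrid[0:480,0:640]
    P=np.stack([(u-K[0,2])/K[0,0]*z,(v-K[1,2])/K[1,1]*z,z],-1)
    W=(P-t)@R; W[z<=0]=np.nan
    return W
E
python3 - <<'E'
from h import *
print(current_clock(),current_orientation(),current_position())
for n in("scene","top"):
    c=capture(n); cv2.imwrite(f"pics/{n}0.png",c["image"]); W=cloud(c)
    print(n,np.round(-np.array(c["R"]).T@np.array(c["t"]),3),np.round(np.array(c["R"])[2],2))
    for q in("lens_cap","lamp_head","lamp_base","button_top","post_top","round_plinth","rock_on_stand","bowl","loupe","red_stone","flat_stone","dust_brush"):
        for s in silhouettes(n,q)[:3]:
            p=W[s["region"]]; p=p[~np.isnan(p[:,0])]
            if len(p)==0: continue
            print(q,round(s["conf"],2),np.round(s["xy"]),len(p),np.round(np.percentile(p,[2,50,98],axis=0),3).tolist())
E
```

```text
pics
0.0 [ 1.42406999e-01  9.89807771e-01 -8.78049199e-04 -2.30326111e-04] [0.1688758  0.57498622 0.1990043 ]
scene [1.475 0.309 0.759] [-0.78 -0.27 -0.56]
lens_cap 0.89 [461. 258.] 641 [[0.385, 0.234, -0.001], [0.459, 0.26, 0.026], [0.473, 0.284, 0.031]]
lens_cap 0.77 [418. 343.] 933 [[0.688, 0.191, 0.0], [0.723, 0.216, 0.027], [0.738, 0.241, 0.031]]
lens_cap 0.69 [399. 223.] 746 [[0.547, 0.12, 0.139], [0.584, 0.145, 0.165], [0.596, 0.168, 0.169]]
lamp_head 0.87 [397. 240.] 300 [[0.572, 0.125, 0.103], [0.586, 0.147, 0.118], [0.591, 0.163, 0.133]]
lamp_base 0.78 [394. 274.] 3093 [[0.509, 0.079, -0.0], [0.58, 0.141, 0.017], [0.621, 0.191, 0.128]]
lamp_base 0.56 [399. 241.] 306 [[0.572, 0.125, 0.102], [0.586, 0.147, 0.118], [0.591, 0.163, 0.134]]
button_top 0.55 [379. 226.] 78 [[0.508, 0.088, 0.094], [0.521, 0.097, 0.102], [0.527, 0.105, 0.105]]
post_top 0.82 [234. 244.] 814 [[0.517, -0.23, -0.001], [0.555, -0.197, 0.011], [0.579, -0.17, 0.06]]
post_top 0.66 [392. 273.] 3070 [[0.508, 0.078, 0.001], [0.58, 0.14, 0.017], [0.621, 0.191, 0.13]]
post_top 0.36 [397. 245.] 302 [[0.572, 0.124,
[... 1731 characters left out ...]
h 0.71 [144. 217.] 684 [[0.607, 0.336, 0.009], [0.632, 0.36, 0.035], [0.659, 0.389, 0.039]]
rock_on_stand 0.76 [145. 284.] 1109 [[0.45, 0.332, 0.002], [0.487, 0.355, 0.018], [0.523, 0.392, 0.091]]
bowl 0.66 [483. 288.] 1439 [[0.437, -0.393, 0.002], [0.476, -0.362, 0.019], [0.518, -0.315, 0.041]]
loupe 0.68 [320. 212.] 199 [[0.616, -0.029, 0.022], [0.633, -0.014, 0.026], [0.648, 0.001, 0.03]]
red_stone 0.58 [483. 191.] 663 [[0.647, -0.387, -0.0], [0.671, -0.36, 0.034], [0.702, -0.339, 0.048]]
flat_stone 0.94 [312. 280.] 545 [[0.459, -0.013, 0.004], [0.49, 0.008, 0.023], [0.522, 0.032, 0.036]]
dust_brush 0.95 [282. 163.] 1323 [[0.723, -0.047, 0.004], [0.741, 0.068, 0.018], [0.77, 0.14, 0.022]]
```

Run:
```python
from h import *
def circ(p):
    (x,y),r=cv2.minEnclosingCircle(p[:,:2].astype(np.float32)); return np.round([x,y,r],4)
for n in("scene","top"):
    W=cloud(capture(n))
    for nm,cx,cy,rr,z0,z1 in(("cap",.57,.145,.04,.16,.18),("button",.513,.099,.02,.1,.112),("post",.547,-.198,.03,.055,.066),("foot",.57,.145,.065,.01,.02)):
        m=(np.hypot(W[...,0]-cx,W[...,1]-cy)<rr)&(W[...,2]>z0)&(W[...,2]<z1); p=W[m]
        lo,hi=np.percentile(p,[1,99],axis=0)
        print(n,nm,len(p),circ(p),np.round((lo+hi)/2,4),np.round(hi-lo,3),"z",np.round(np.median(p[:,2]),4))
```

```text
scene cap 470 [0.5696 0.1413 0.0302] [0.5694 0.1433 0.165 ] [0.052 0.05  0.009] z 0.1672
scene button 65 [0.5145 0.0965 0.0133] [0.514  0.0953 0.1031] [0.024 0.018 0.006] z 0.1029
scene post 129 [ 0.5461 -0.2004  0.0206] [ 0.5476 -0.2007  0.0581] [0.032 0.031 0.006] z 0.0579
scene foot 1376 [0.5684 0.1422 0.0574] [0.5722 0.143  0.0145] [0.101 0.103 0.008] z 0.0143
top cap 649 [0.5695 0.1445 0.0266] [0.5691 0.1439 0.1672] [0.05  0.05  0.009] z 0.1683
top button 109 [0.514  0.0984 0.0117] [0.5143 0.0979 0.1039] [0.02  0.022 0.007] z 0.1039
top post 246 [ 0.5467 -0.1999  0.0191] [ 0.5468 -0.2     0.0594] [0.035 0.035 0.008] z 0.0589
top foot 872 [0.5697 0.1446 0.0549] [0.5698 0.1418 0.0151] [0.104 0.1   0.008] z 0.0153
```

View pics/top0.png

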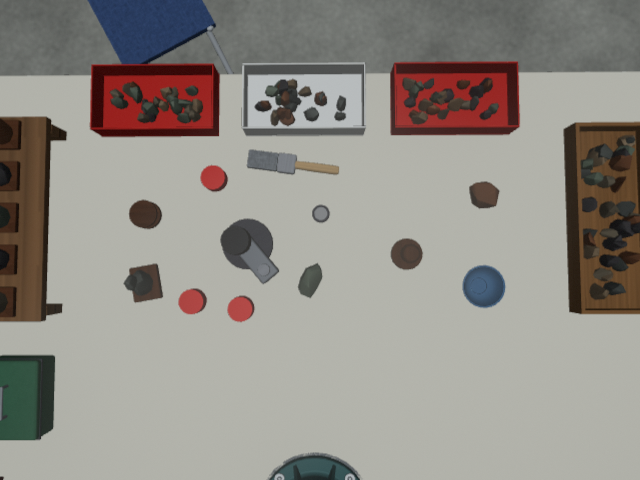

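View pics/scene0.png

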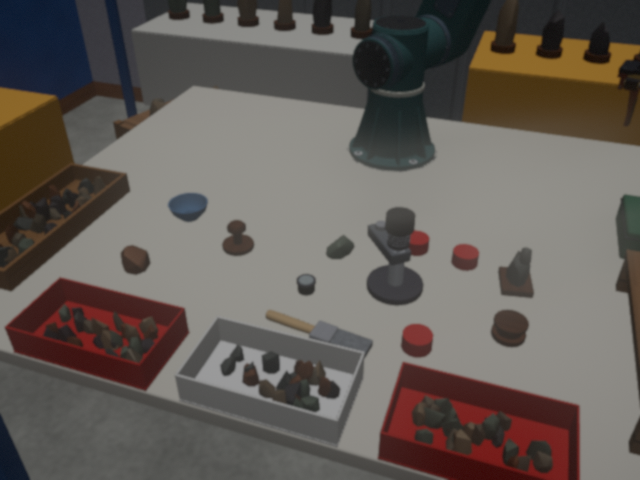

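The top view shows the capped lamp at (237,240), its button at (263,267) and the post at (406,254). The red caps at (213,178), (192,301) and (240,309) are decoys. The scene view agrees with cap (400,222) and post (236,235), and the measured heights match the text.

```bash
cat >> h.py <<'E'
from scipy.spatial.transform import Rotation as Rn
def down(deg):
    a=np.radians(deg); y=np.array([np.cos(a),np.sin(a),0]); z=np.array([0,0,-1.]); x=np.cross(y,z)
    return Rn.from_matrix(np.stack([x,y,z],1)).as_quat().tolist()
CAP=np.array([.5693,.1440]); AX=np.array([.5696,.1437]); POST=np.array([.5468,-.2000]); BUT=np.array([.5142,.0975])
Q=down(130)
def P(xy,z): return [float(xy[0]),float(xy[1]),z]
E
python3 - <<'E'
from h import *
print(np.round(inverse_kinematics(P(CAP,.25),Q),2),inverse_kinematics(P(POST,.2),Q))
move_ptp(P(CAP,.26),Q); move_gripper(.088)
print(servo_line(P(CAP,.139),rate=.12,contact_N=6),current_position(),current_force())
move_gripper(.03); print(current_finger_gap(),current_grip_force())
servo_line(P(CAP,.20),rate=.08); print(current_finger_gap(),current_grip_force(),current_force(),current_clock())
c=capture("scene"); cv2.imwrite("pics/s1.png",cv2.resize(c["image"][100:340,240:560],(800,600)))
E
```

```text
[ 0.13  0.3   1.47 -0.    1.37 -2.14] [-4.69265604e-01  3.33224961e-01  1.54946211e+00 -4.44089210e-16
  1.25890558e+00 -2.73819363e+00]
False [0.56997108 0.14409447 0.13975593] [ 0.32979802 -1.48342663  0.7223493 ]
0.05187197207656493 30.000346899032593
0.05228335647145177 29.999848902225494 [0.46408535 0.66703993 0.00752852] 6.475
```

View pics/s1.png

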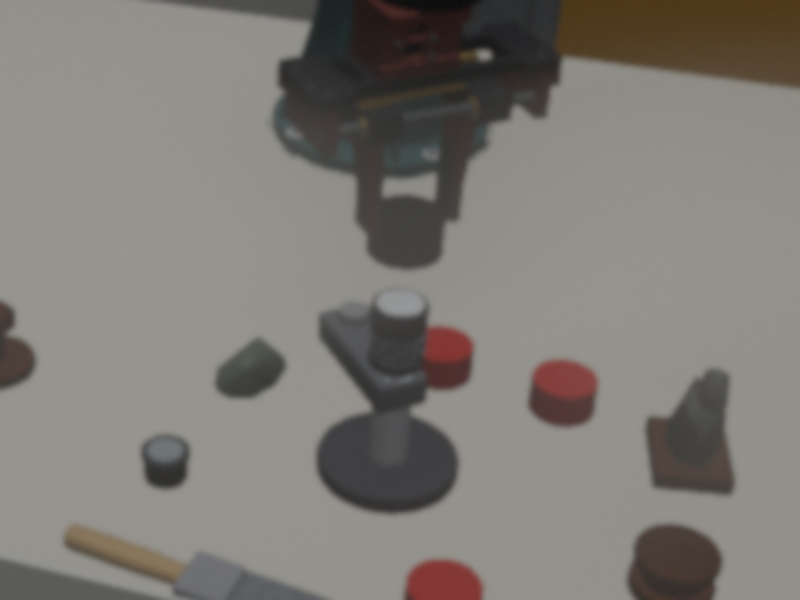

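The cap hangs at about (405,230) in the crop and the lens is bare, but the cap seems low in the fingers. I'll measure it in the hand.

Run:
```python
from h import *
print(current_position())
for n in("scene","top"):
    W=cloud(capture(n))
    for s in silhouettes(n,"lens_cap")[:4]:
        p=W[s["region"]]; p=p[~np.isnan(p[:,0])]
        print(n,round(s["conf"],2),np.round(s["xy"]),np.round(np.percentile(p,[2,50,98],axis=0),3).tolist())
        if n=="scene" and np.median(p[:,2])>.1:
            # front side wall: slices by height
            for z in np.arange(.17,.26,.005):
                k=p[abs(p[:,2]-z)<.0025]
                if len(k)>3: print(round(z,3),len(k),np.round([k[:,0].max(),k[:,1].min(),k[:,1].max()],3))
```

```text
[0.5687667  0.14391384 0.19933159]
scene 0.89 [400. 195.] [[0.548, 0.125, 0.2], [0.585, 0.147, 0.225], [0.596, 0.167, 0.23]]
0.2 43 [0.597 0.123 0.167]
0.205 75 [0.598 0.12  0.167]
0.21 62 [0.597 0.122 0.167]
0.215 72 [0.596 0.127 0.167]
0.22 56 [0.598 0.13  0.168]
0.225 179 [0.598 0.125 0.169]
0.23 193 [0.597 0.123 0.168]
scene 0.8 [420. 243.] [[0.406, 0.145, -0.002], [0.443, 0.164, 0.026], [0.458, 0.181, 0.031]]
scene 0.71 [462. 260.] [[0.425, 0.236, 0.001], [0.461, 0.26, 0.026], [0.473, 0.283, 0.031]]
scene 0.7 [417. 342.] [[0.69, 0.191, 0.001], [0.723, 0.216, 0.027], [0.738, 0.24, 0.031]]
top 0.83 [241. 306.] [[0.408, 0.132, 0.006], [0.434, 0.154, 0.029], [0.457, 0.175, 0.033]]
top 0.71 [218. 177.] [[0.609, 0.086, 0.003], [0.715, 0.196, 0.029], [0.734, 0.21, 0.583]]
top 0.6 [184. 301.] [[0.428, 0.27, 0.026], [0.447, 0.277, 0.03], [0.465, 0.286, 0.033]]
top 0.44 [239. 248.] [[0.543, 0.118, 0.145], [0.554, 0.129, 0.228], [0.567, 0.144, 0.231]]
```

Run:
```python
from h import *
servo_line(P(CAP,.23),rate=.15)
servo_line(P(POST,.17),rate=.2)
servo_line(P(POST,.085),rate=.12)
sleep(.2); print(current_position(),current_force())
hit=servo_line(P(POST,.040),rate=.025,contact_N=4)
print(hit,current_position(),current_force(),current_finger_gap(),current_clock())
c=capture("scene"); cv2.imwrite("pics/s2.png",cv2.resize(c["image"][100:340,80:400],(800,600)))
W=cloud(c); m=(np.hypot(W[...,0]-POST[0],W[...,1]-POST[1])<.03)&(W[...,2]>.035)&(W[...,2]<.082); p=W[m]
for z in np.arange(.04,.08,.005):
    k=p[abs(p[:,2]-z)<.0025]
    if len(k)>3: print(round(z,3),len(k),np.round([k[:,0].max(),k[:,1].min(),k[:,1].max()],3))
```

```text
[ 0.54746355 -0.20033663  0.0858948 ] [ 0.16057562 -1.14307959 -0.30535711]
True [ 0.54674094 -0.19997887  0.04411181] [-1.58494155  0.61789757  3.55661032] 0.05230369260305728 11.4917
0.04 6 [ 0.569 -0.209 -0.177]
0.045 35 [ 0.575 -0.225 -0.175]
0.05 59 [ 0.575 -0.223 -0.174]
0.055 50 [ 0.576 -0.221 -0.175]
0.06 54 [ 0.574 -0.221 -0.175]
0.065 46 [ 0.576 -0.217 -0.173]
0.07 193 [ 0.574 -0.226 -0.171]
0.075 151 [ 0.574 -0.227 -0.174]
```

View pics/s2.png

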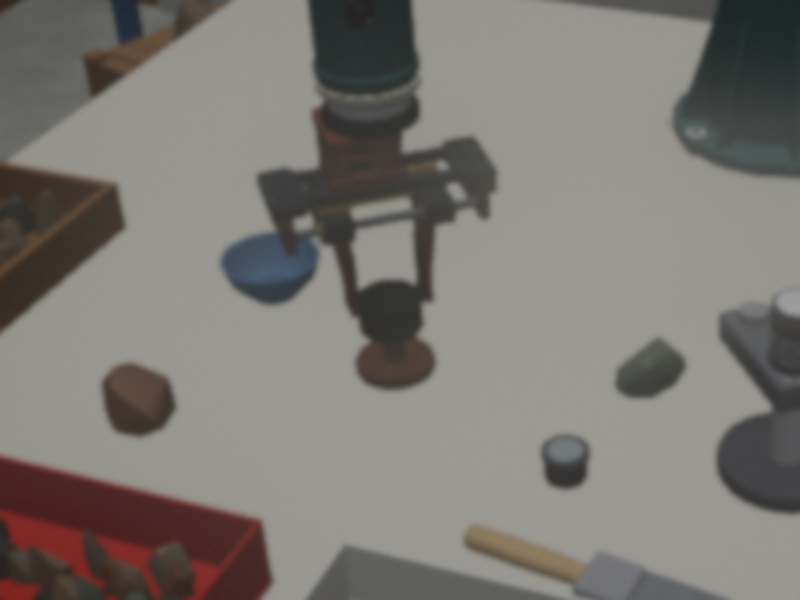

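The cap is seated over the knob at crop (390,310), rim at z≈0.044 and centred within about 1 mm. Next I release it, check it and press the button.

Run:
```python
from h import *
move_gripper(.088); servo_line(P(POST,.17),rate=.15)
servo_line(P(BUT,.19),rate=.22); move_gripper(0)
for n in("scene","top"):
    W=cloud(capture(n)); m=(np.hypot(W[...,0]-POST[0],W[...,1]-POST[1])<.04)&(W[...,2]>.066)&(W[...,2]<.082); p=W[m]
    lo,hi=np.percentile(p,[1,99],axis=0); A=np.c_[p[:,:2]-POST,np.ones(len(p))]
    print(n,len(p),np.round((lo+hi)/2,4),np.round(hi-lo,3),np.median(p[:,2]))
servo_line(P(BUT,.115),rate=.1)
hit=servo_line(P(BUT,.092),rate=.02,contact_N=15)
print(hit,current_position(),current_force(),current_clock())
```

```text
scene 345 [ 0.5472 -0.2008  0.071 ] [0.051 0.051 0.009] 0.07222681030671449
top 539 [ 0.5468 -0.199   0.0727] [0.05  0.049 0.009] 0.07327043225672748
False [0.51431038 0.09751391 0.09212678] [ 0.61681523 -0.568594   -0.22072911] 18.4167
```

Run:
```python
from h import *
print(current_finger_gap(),current_force(),current_position())
c=capture("scene"); cv2.imwrite("pics/s3.png",cv2.resize(c["image"][130:310,300:540],(800,600)))
```

```text
0.0006378845905084527 [ 0.61681523 -0.568594   -0.22072911] [0.51431038 0.09751391 0.09212678]
```

View pics/s3.png

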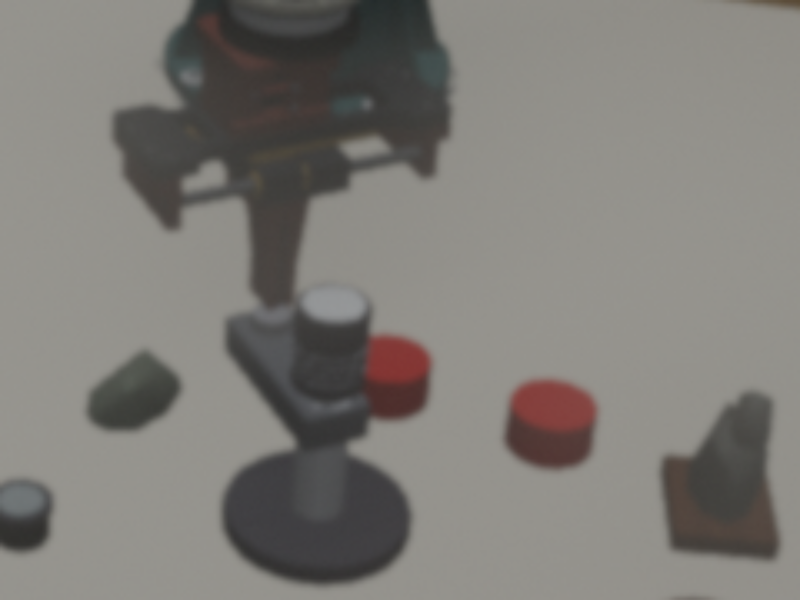

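Run:
```python
from h import *
c=capture("scene"); W=cloud(c)
for r in range(208,234,2):
    print(r,[np.round(W[r,u],3).tolist() for u in (378,381,384)])
```

```text
208 [[0.526, 0.092, 0.146], [0.529, 0.099, 0.149], [0.522, 0.103, 0.146]]
210 [[0.527, 0.093, 0.142], [0.527, 0.098, 0.143], [0.521, 0.103, 0.141]]
212 [[0.522, 0.092, 0.135], [0.526, 0.098, 0.138], [0.523, 0.104, 0.138]]
214 [[0.525, 0.093, 0.132], [0.522, 0.098, 0.131], [0.519, 0.103, 0.13]]
216 [[0.525, 0.093, 0.128], [0.525, 0.099, 0.129], [0.521, 0.104, 0.128]]
218 [[0.527, 0.094, 0.125], [0.526, 0.099, 0.125], [0.522, 0.104, 0.124]]
220 [[0.524, 0.093, 0.118], [0.524, 0.099, 0.119], [0.522, 0.104, 0.119]]
222 [[0.508, 0.09, 0.103], [0.528, 0.1, 0.117], [0.503, 0.1, 0.101]]
224 [[0.519, 0.093, 0.106], [0.513, 0.097, 0.102], [0.512, 0.103, 0.103]]
226 [[0.523, 0.094, 0.104], [0.521, 0.099, 0.104], [0.518, 0.104, 0.102]]
228 [[0.525, 0.094, 0.101], [0.522, 0.1, 0.1], [0.519, 0.105, 0.099]]
230 [[0.522, 0.094, 0.094], [0.526, 0.101, 0.097], [0.518, 0.105, 0.094]]
232 [[0.526, 0.095, 0.092], [0.528, 0.101, 0.094], [0.526, 0.107, 0.094]]
```

The shut fingertips are directly above the button at crop (275,303), but really at z≈0.115, about 2 cm above the reported TCP. I'll keep going down under force guard.

Run:
```python
from h import *
sleep(.1); print(current_position(),current_force())
hit=servo_line(P(BUT,.062),rate=.015,contact_N=15)
print(hit,current_position(),current_force(),current_clock())
c=capture("scene"); W=cloud(c)
for r in range(218,234,2): print(r,[np.round(W[r,u],3).tolist() for u in (378,381)])
```

```text
[0.51424271 0.09749808 0.09209206] [0.30194827 0.50196644 0.18188548]
True [0.51439002 0.09749835 0.07453575] [-1.57436365  0.376365    0.9503974 ] 19.825
218 [[0.523, 0.093, 0.122], [0.528, 0.1, 0.126]]
220 [[0.525, 0.093, 0.118], [0.525, 0.099, 0.12]]
222 [[0.525, 0.094, 0.114], [0.524, 0.099, 0.115]]
224 [[0.526, 0.094, 0.11], [0.526, 0.1, 0.111]]
226 [[0.524, 0.094, 0.104], [0.524, 0.1, 0.105]]
228 [[0.528, 0.095, 0.102], [0.525, 0.1, 0.102]]
230 [[0.524, 0.094, 0.095], [0.523, 0.1, 0.095]]
232 [[0.528, 0.095, 0.093], [0.524, 0.101, 0.092]]
```

Run:
```python
from h import *
hit=servo_line(P(BUT,.068),rate=.012,contact_N=22)
print(hit,current_position(),current_force())
servo_line(P(BUT,.19),rate=.15)
O=AX+np.array([.0,.0])
servo_line(P(O,.21),rate=.15); move_gripper(.088)
c=capture("scene"); cv2.imwrite("pics/s4.png",cv2.resize(c["image"][130:310,300:540],(800,600)))
W=cloud(c)
for r in range(220,236,2): print(r,[np.round(W[r,u],3).tolist() for u in (376,379,382)])
p=W[(np.hypot(W[...,0]-AX[0],W[...,1]-AX[1])<.03)&(abs(W[...,2]-.155)<.006)]; lo,hi=np.percentile(p,[1,99],axis=0)
print("head",np.round((lo+hi)/2,4),np.round(hi-lo,3),np.median(p[:,2]),current_clock())
```

```text
True [0.51755176 0.09766982 0.07577937] [0.59147823 0.11317287 0.14011727]
220 [[0.346, 0.048, -0.003], [0.344, 0.055, -0.003], [0.343, 0.061, -0.002]]
222 [[0.355, 0.05, -0.002], [0.354, 0.057, -0.002], [0.491, 0.094, 0.093]]
224 [[0.503, 0.085, 0.093], [0.506, 0.092, 0.097], [0.501, 0.096, 0.095]]
226 [[0.514, 0.088, 0.097], [0.512, 0.093, 0.097], [0.512, 0.099, 0.098]]
228 [[0.52, 0.089, 0.096], [0.519, 0.095, 0.096], [0.514, 0.1, 0.094]]
230 [[0.522, 0.09, 0.093], [0.521, 0.096, 0.094], [0.522, 0.102, 0.095]]
232 [[0.529, 0.092, 0.093], [0.527, 0.097, 0.093], [0.525, 0.103, 0.093]]
234 [[0.535, 0.093, 0.093], [0.539, 0.1, 0.097], [0.532, 0.104, 0.093]]
head [0.5699 0.1429 0.153 ] [0.04  0.038 0.007] 0.1536397491893075 23.1083
```

View pics/s4.png

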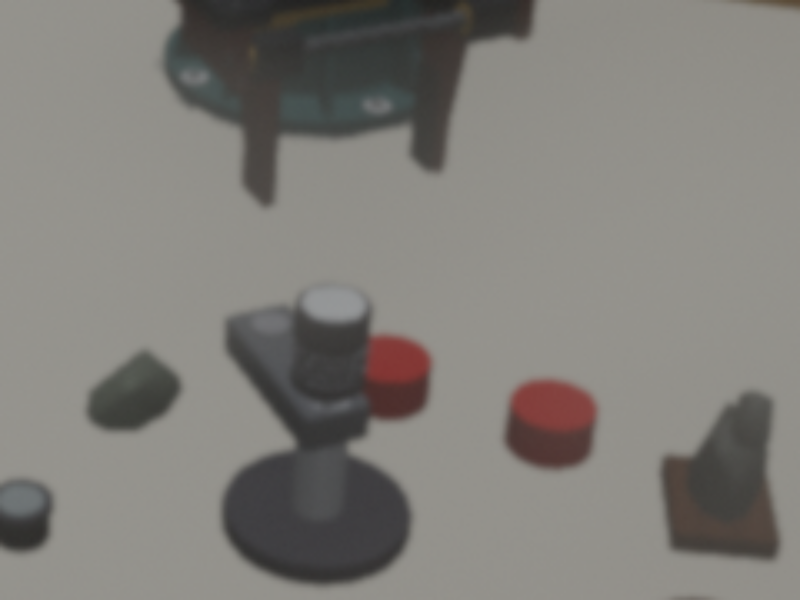

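The button is down, its top now at z≈0.097 (crop (272,322)). Next I grip the head and pull.

Run:
```python
from h import *
print(servo_line(P(AX,.092),rate=.1,contact_N=6),current_position())
move_gripper(.02); print(current_finger_gap(),current_grip_force())
z0=current_position()[2]
for d in(.03,.06,.1):
    servo_line(P(AX,z0+d),rate=.05); print(d,current_position(),current_force(),current_finger_gap())
hit=servo_line(P(AX,z0+.122),rate=.02,contact_N=12)
print(hit,current_position()[2]-z0,current_force(),current_clock())
c=capture("scene"); cv2.imwrite("pics/s5.png",cv2.resize(c["image"][70:310,260:580],(800,600)))
W=cloud(c); p=W[(np.hypot(W[...,0]-AX[0],W[...,1]-AX[1])<.022)&(W[...,2]>.2)&(W[...,2]<.275)]
print(np.round(np.histogram(p[:,2],bins=np.arange(.2,.28,.005)),3))
```

```text
False [0.57020693 0.14378223 0.092671  ]
0.04176985747364107 30.00205099582672
0.03 [0.56891625 0.14431813 0.12151765] [-1.19172468  4.98984174 -3.12441955] 0.041649216589606596
0.06 [0.56890117 0.14431081 0.15141916] [-1.92154205  5.1492203  -3.85574419] 0.04144812398909323
0.1 [0.56890225 0.14427068 0.19147311] [-1.20511895  4.92314753 -2.8100511 ] 0.041514450994186734
True 0.10961559664806939 [ 2.4031258   0.91567903 -3.91692894] 28.3333Traceback (most recent call last):
  File "<stdin>", line 11, in <module>
    return _wrapfunc(a, 'round', decimals=decimals, out=out)
    return _wrapit(obj, method, *args, **kwds)
    conv = _array_converter(obj)
ValueError: setting an array element with a sequence. The requested array has an inhomogeneous shape after 1 dimensions. The detected shape was (2,) + inhomogeneous part.
```

View pics/s5.png

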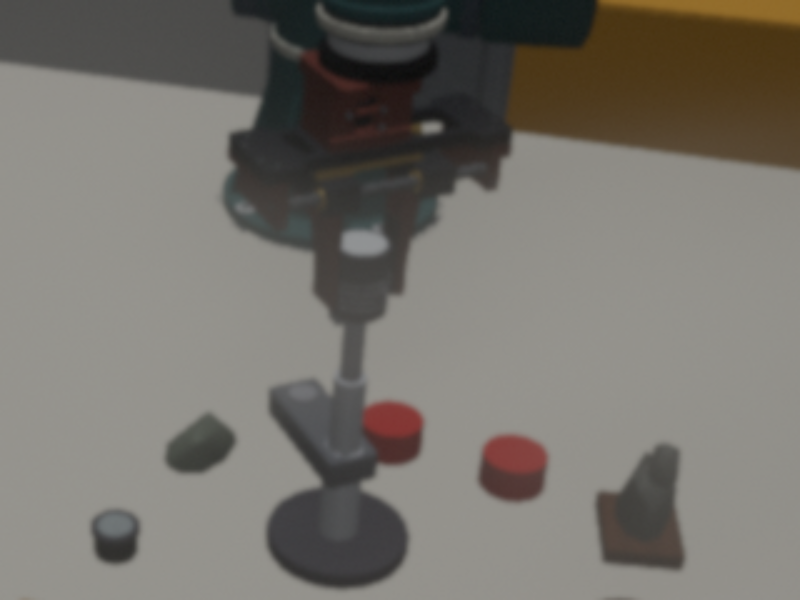

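Both tubes are out, with the head held at crop (360,270). I'll add a slight upward preload, verify, and check the other goods.

Run:
```python
from h import *
z=current_position()[2]
servo_line(P(AX,z+.003),rate=.02); sleep(.5)
print(z,current_position(),current_force(),current_finger_gap(),current_grip_force())
for n in("scene","top"):
    W=cloud(capture(n))
    p=W[(np.hypot(W[...,0]-AX[0],W[...,1]-AX[1])<.018)&(W[...,2]>.2)&(W[...,2]<.275)]
    print(n,len(p),np.percentile(p[:,2],[50,90,98]) if len(p) else "")
    p=W[(np.hypot(W[...,0]-POST[0],W[...,1]-POST[1])<.04)&(W[...,2]>.066)&(W[...,2]<.082)]; print("cap",np.median(p,axis=0))
    for q in("round_plinth","rock_on_stand","bowl","loupe","red_stone","flat_stone","dust_brush"):
        for s in silhouettes(n,q)[:1]: print(q,np.round(s["xy"]),end=" ")
    print()
print(current_position(),current_force(),current_clock())
```

```text
0.20150103295666366 [0.5684913  0.14423682 0.20232949] [  2.74050846   3.87984789 -16.10048669] 0.04176860497702385 29.997523427009583
scene 313 [0.26283497 0.26510377 0.26585987]
cap [ 0.55028585 -0.19944092  0.07212002]
round_plinth [508. 328.] rock_on_stand [521. 277.] bowl [188. 207.] loupe [304. 285.] red_stone [133. 261.] flat_stone [339. 248.] dust_brush [323. 334.] 
top 0 
cap [ 0.54736474 -0.19924524  0.07336362]
rock_on_stand [144. 283.] bowl [485. 287.] loupe [320. 212.] red_stone [256. 255.] flat_stone [309. 280.] dust_brush [281. 164.] 
[0.56846762 0.14420339 0.20231218] [  3.41884889   4.99287474 -15.09875814] 30.0333
```

The head is held at the stop with about 16 N of upward pull, its top at z≈0.265 (155 + 110 mm). The cap is still seated and the other goods haven't moved.

```bash
python3 -c "from bench import *; print(close_job())"
```

```text
the job is handed in; nothing more can be done
None
```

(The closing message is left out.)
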